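Slide the hot board off the preheater onto the narrow cooling rest

TASK

The circuit board in its black carrier is hot and its solder still soft: draw the preheater's end stop fully aside first, before moving the carrier, then slide the carrier across the gap onto the narrow cooling rest without lifting or tipping it. Leave it lying level, centred and square on the rest, clear of the preheater, and leave the other things on the bench alone.

Things in the scene. Friction and masses are not known exactly. Their poses are not given: they have to be found in the camera images.
- preheater: Fixed grey box with a flat aluminium top plate, 190 mm along its own x, 180 mm along its own y, 60 mm high. Origin: centre of its underside, z up; the plate's top is 60 mm above the origin. The carrier leaves over its +y edge (90 mm from the origin along y), where the end stop runs on a track along x just outside the edge (track top 7 mm below the plate's top).
- stop (a joint): Travel of the end stop along the preheater's +x, in m: at 0 to 0.015 it blocks the carrier's way; 0.055 is fully aside, against its end. It slides with about 2 N of friction and stays where it is left.
- stop_knob (a point): Point on the upright axis of the stop's grey round knob, where to hold or push it, 43 mm above the plate's top. The knob, 16 mm in diameter, reaches from 21 to 55 mm above the plate, on a steel block 24 mm (x) by 10 mm (y) that reaches 21 mm above the plate. It stands 96.5 mm from the preheater's origin along the preheater's y and slides along the preheater's x.
- carrier: Loose flat black carrier holding a green circuit board, 80 mm along its own x, 120 mm along its own y, 14 mm thick (parts of the board rise 3 mm more), 0.15 to 0.31 kg, its weight at its middle. Origin: centre of its underside, z up. It starts flat on the preheater's plate, its +y end towards the stop and the rest.
- rest: Fixed narrow cooling rest beyond the preheater's +y edge: steel bar 100 mm along its x, 44 mm along its y, on a column and foot (110 x 76 mm). Origin: centre of the foot's underside, z up; bar's top 58 mm above it, 2 mm lower than the plate. Gap from plate to bar about 50 mm, nearly parallel. The carrier's middle belongs over the bar's middle, its length (y) across the bar, along the rest's y.
- cleaner_pot: Bystander: brass tip-cleaner pot, 64 mm across, 55 mm high; origin at the centre of its underside.
- flux_jar: Bystander: white jar, 48 mm across, 45 mm high; origin at the centre of its underside.
- cleaner_bottle: Bystander: clear bottle, 40 mm across, 120 mm high; origin at the centre of its underside.
- screwdriver: Bystander: screwdriver 150 mm long, lying; its length along its own x.
Not all that is in view belongs to the job. Of the things like the rest, leave any that is red; of the rest the smaller one is meant. There is more than one size of the carrier; the one meant has the size given above.

How it is judged (in metres and radians):
On the way:
1. the end stop is drawn aside while the carrier still lies where it was (value of joint stop above 0.045 m and distance of carrier from where it was at the start of the episode below 0.015 m), for 0.1 s.
At the end, for the whole second after the job is handed in: The carrier lies still and level (within 3 degrees) on the rest's bar alone, its middle within 14 mm of the bar's middle across the bar (rest's y) and 25 mm along it (rest's x), square to it within 11 degrees, not touching the preheater or the stop; the stop is at least 45 mm along its travel (value of joint stop above 0.045 m and y of carrier in the frame of rest between -0.014 and 0.014 m and x of carrier in the frame of rest between -0.025 and 0.025 m and z of carrier in the frame of rest between 0.055 and 0.061 m and angle between carrier's own z axis and vertical below 0.05 rad and angle between the y axis of carrier and the y axis of rest, either way round below 0.2 rad and contact force between carrier and rest above 0.5 N and contact force between carrier and preheater below 0.05 N and linear speed of carrier below 0.01 m/s and angular speed of carrier below 0.1 rad/s).
It fails at once if the carrier is lifted (more than 20 mm above the preheater's plate) (z of carrier in the frame of preheater above 0.08 m).
It fails at once if the carrier is tipped by more than 11 degrees (angle between carrier's own z axis and vertical above 0.2 rad).
It fails at once if a bystander is moved by more than 20 mm (distance of any of cleaner_pot, flux_jar, cleaner_bottle, screwdriver from where it was at the start of the episode above 0.02 m).
It also fails if it takes over 51 s, if anything falls off the work surface, if the arm or the gripper's body presses on something with over 40 N, if the wrist force passes 120 N, or if a joint passes its speed limit or range.

ROBOT

A 6-joint arm with a two-finger parallel gripper is mounted at the origin on the work surface. World frame = base frame: x ahead of the robot, y to its left, z up, the work surface at z = 0. Lengths are in mm, angles in degrees, forces in N, time in s.
With the tool pointing down it reaches from about 300 to 850 mm from the base axis. Payload 4.2 kg.
Tool frame: the origin (TCP) lies at the very end of the fingers, on their centre line; the grasp point (between the pads) lies 19 mm behind it (env.grip_depth is the distance from the TCP to the grasp point, in mm); z points along the fingers, y is the line along which they close (so a half turn about z gives the same grasp; the last joint's range is limited). The gripper opens to 91 mm and grips with 3 to 60 N. Pads are 32 mm wide; open, the fingers measure 118 mm over their backs; the gripper's body (76 mm by 178 mm) begins 60 mm behind the grasp point.
Start: joints at [-69.271, 18.312, 89.639, -0, 72.044, -1.146], TCP at [214.244, -533.613, 213.976] pointing down, gripper open.
Joint ranges: [-177.97, 177.97], [-48.28, 115.42], [12.27, 149.76], [-77.06, 257.06], [2.81, 150.46], [-146.56, 146.56]. Speed limits (degrees/s): [147.25, 147.25, 180, 180, 180, 180].

INTERFACE

Orientations are given as [roll, pitch, yaw] about the fixed x, y, z axes, in that order (R = Rz(yaw) Ry(pitch) Rx(roll)).
In Python, from workcell import env, cams gives the robot as it stands.
- The arm moves only by the tool apply_moves, never from a script. Its argument "deltas" is a list of rows, each a list of 5 numbers: the shift along the tool's x, y, z in m, then the turn about the tool's z in rad, then the opening, from -1 (shut) to 1 (fully open), so that 0 is half open. In form: [[tx, ty, tz, roll, gripper], ...]. A call has 1 to 5 rows; each row is the pose to reach, as a shift and turn from the pose commanded when the call began, along the tool's axes at that moment; what a row does not reach only later rows make up. A row lasts 1/10 s, in which the tool goes at most 50 mm and 8.59 degrees, less where a joint would pass 70% of its speed; a pose out of reach is approached as far as the arm can. A call with a gripper value outside its range is refused whole. The fingers move at their own pace and stop on an object; "grip_force" is the grip in N (left out, the last holds). Time passes only in rows, so rows that repeat a pose let the fingers close. It gives the time, the measured TCP pose, the force, the opening and the grip force at its end, in the units of the state.
- env.state(): the state, without advancing time (a new reading comes with each control period).
- cams.grab_frame(name): name is "scene" or "top" or "wrist"; returns the picture (420x560x3 uint8, blue, green, red); there is no depth.
- cams.get_calibration(name): a dict with "mtx" (3x3 intrinsics, pixels), "eye" and "attitude" of the camera in the world; the wrist camera has in their place "tool_from_camera" (4x4, takes a point from camera to tool coordinates, whose origin is the TCP and whose axes are the flange's). Camera axes: x right, y down, z forward; pixel columns grow to the right and rows downward; lengths in mm; the calibration is good to about 2 mm. The wrist camera is an equidistant fisheye: a pixel r from the principal point sees the ray r / f radians off the axis. A picture is of the moment at which its call begins: read the wrist's pose just before it. get_calibration takes no time and is no camera call.
- env.job_done(): hands the job in; it is judged then, once.
The state is a dict: "time_s": time; "qpos": joint angles; "qvel": joint speeds; "effort": joint torques, N m; "ee_pos": TCP position; "ee_rot": TCP orientation; "force": force on the tool from outside, world axes, zero at the start; "torque": the same for the moment, N m; "gripper_width": finger opening in mm; "gripper_force": force on a finger pad.
Only numpy, scipy, OpenCV 4.12 (cv2) and the standard library are available. Lean on these libraries where they do the work, as an engineer would, in place of code of your own. Each camera call takes 0.05 s, during which the arm holds its last target. There are 200 camera calls.

## Working session

There is one attempt and no reset: what is moved stays moved. The work goes in short steps, Python scripts to look and compute and a tool call to move; the robot and the scene stay as the last step left them, time stands still between calls to the robot, and variables do not carry over. Pictures are saved under pics/ and viewed, at most 10 in all, crops included, and the job is handed in when it is done.

Besides the shell and the picture viewer there is one more tool, called after "Emit:" in YAML: its name, and indented under it one key for each argument. apply_moves: Moves the arm, as the interface text tells. Its arguments: {"type":"object","properties":{"deltas":{"type":"array"},"grip_force":{"type":"number"}},"required":["deltas"]}

```bash
mkdir -p pics; ls; python3 - <<'E'
from workcell import env,cams
import cv2
for n in("scene","top"):
    cv2.imwrite(f"pics/{n}0.png",cams.grab_frame(n)); print(n,cams.get_calibration(n))
print(cams.get_calibration("wrist")); print(env.state())
E
```

```text
pics
scene {'mtx': array([[483.5946025 ,   0.        , 273.71572356],
       [  0.        , 483.5946025 , 211.16514688],
       [  0.        ,   0.        ,   1.        ]]), 'eye': array([1546.66274707, -317.66619263,  744.84103134]), 'attitude': array([-122.6243008 ,    0.35539051,   73.13804742])}
top {'mtx': array([[504.19652431,   0.        , 278.68013764],
       [  0.        , 504.19652431, 212.81627601],
       [  0.        ,   0.        ,   1.        ]]), 'eye': array([ 353.21472506,  -13.54531818, 1349.0341779 ]), 'attitude': array([-170.66626934,    0.77782385,  -90.96877193])}
{'mtx': array([[325.1922621 ,   0.        , 282.21455577],
       [  0.        , 325.1922621 , 208.35062083],
       [  0.        ,   0.        ,   1.        ]]), 'tool_from_camera': array([[-2.62173967e-04, -9.64782224e-01, -2.63049789e-01,
         7.45094124e+01],
       [ 9.99998080e-01, -7.63804659e-04,  1.80472182e-03,
         3.20716557e-01],
       [-1.94208219e-03, -2.63048810e-01,  9.64780572e-01,
        -1.70451629e+02],
       [ 0.00000000e+00,  0.00000000e+00,  0.00000000e+00,
         1.00000000e+00]])}
{'time_s': 0.1, 'qpos': array([-6.92724837e+01,  1.83469865e+01,  8.97009108e+01, -1.18030590e-03,
        7.20446777e+01, -1.14399774e+00]), 'qvel': array([ 0.0603474 , -0.1631995 , -0.18074498,  0.0378969 ,  0.08941863,
       -0.0069253 ]), 'effort': array([ 2.11459633e-04, -4.13334024e+01, -2.32510847e+01,  7.28284568e-02,
        4.22334415e-02, -3.58363059e-05]), 'ee_pos': array([ 214.04862439, -533.16729025,  213.20417738]), 'ee_rot': array([-1.79907421e+02, -7.26268483e-04,  2.18718782e+01]), 'force': array([ 0.40145137,  0.03743148, -0.32454516]), 'torque': array([-0.00786471,  0.02053999,  0.01024449]), 'gripper_force': 0.0, 'gripper_width': 91.14822984800473}
```

View pics/top0.png

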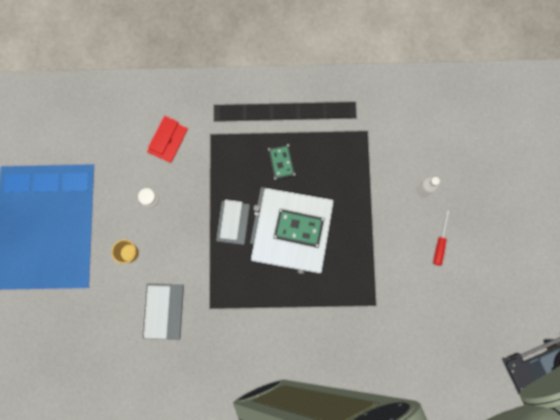

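View pics/scene0.png

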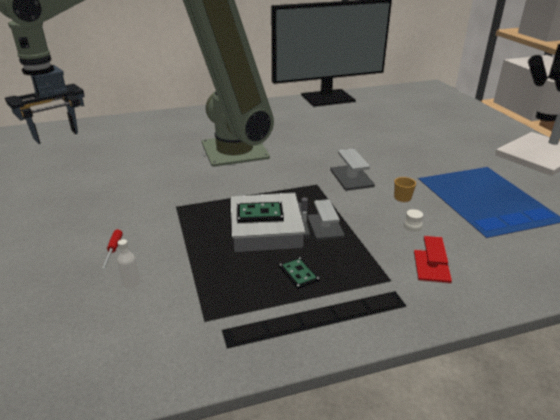

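Candidates: the rest could be the grey bar at top (233,221), the larger grey one (163,311) or the red one (168,139). I choose the small grey one at (233,221). The carrier could be the board on the preheater (300,228) or the small loose board (282,161). I choose the one on the preheater. The stop knob looks to be near (257,210). Next is a close crop with measurements.

```bash
cat > h.py <<'E'
import numpy as np,cv2
from scipy.spatial.transform import Rotation as R
from workcell import env,cams
def ray(n,px,st=None):
    c=cams.get_calibration(n);K=c["mtx"];p=np.atleast_2d(np.asarray(px,float))
    v=(p-[K[0,2],K[1,2]])/[K[0,0],K[1,1]]
    if n!="wrist":
        return np.array(c["eye"]),np.c_[v,np.ones(len(v))]@R.from_euler("xyz",c["attitude"],degrees=True).as_matrix().T
    th=np.linalg.norm(v,axis=1,keepdims=True)
    d=np.c_[v/np.maximum(th,1e-9)*np.sin(th),np.cos(th)]
    T=c["tool_from_camera"];Rt=R.from_euler("xyz",st["ee_rot"],degrees=True).as_matrix()
    return st["ee_pos"]+Rt@T[:3,3],d@(Rt@T[:3,:3]).T
def plane(n,px,z,st=None):
    o,d=ray(n,px,st);return o+d*((z-o[2])/d[:,2])[:,None]
def proj(n,P,st=None):
    c=cams.get_calibration(n);K=c["mtx"];P=np.atleast_2d(np.asarray(P,float))
    if n!="wrist": q=(P-c["eye"])@R.from_euler("xyz",c["attitude"],degrees=True).as_matrix();return q[:,:2]/q[:,2:]*K[0,0]+K[:2,2]
    T=c["tool_from_camera"];Rt=R.from_euler("xyz",st["ee_rot"],degrees=True).as_matrix()
    q=(P-st["ee_pos"]-Rt@T[:3,3])@(Rt@T[:3,:3]);r=np.linalg.norm(q[:,:2],axis=1,keepdims=True)
    return q[:,:2]/r*np.arctan2(r,q[:,2:])*K[0,0]+K[:2,2]
def rect(n,mask,z,st=None,near=None):
    cs,_=cv2.findContours(mask.astype(np.uint8),cv2.RETR_EXTERNAL,cv2.CHAIN_APPROX_NONE)
    c=max(cs,key=cv2.contourArea) if near is None else max(cs,key=lambda c:(cv2.pointPolygonTest(c,near,True)>-3)*cv2.contourArea(c))
    w=plane(n,c[:,0,:],z,st)[:,:2].astype(np.float32)
    return cv2.minAreaRect(w)
E
python3 - <<'E'
from h import *
im=cv2.imread("pics/top0.png");h=cv2.cvtColor(im,cv2.COLOR_BGR2HSV)
def box(m,x0,y0,x1,y1):
    o=np.zeros_like(m);o[y0:y1,x0:x1]=m[y0:y1,x0:x1];return o
br=((h[...,2]>165)&(h[...,1]<40)).astype(np.uint8)
b=box(br,246,180,345,285);b=cv2.morphologyEx(b,cv2.MORPH_OPEN,np.ones((9,9)))
print("plate",rect("top",b,60))
print("bar",rect("top",box(br,215,190,246,250),58))
g=(h[...,0]>35)&(h[...,0]<95)&(h[...,1]>70)
print("pcb",rect("top",box(g.astype(np.uint8),265,200,335,255),75))
print("loose",rect("top",box(g.astype(np.uint8),260,140,300,182),15))
dk=(h[...,2]<150)|(h[...,1]>60)
print("carrier",rect("top",box(dk.astype(np.uint8),265,203,330,252),74,near=(300,228)))
print("knob100",plane("top",(257,210),110))
cv2.imwrite("pics/c1.png",cv2.resize(im[180:280,205:340],None,fx=5.8,fy=5.8,interpolation=cv2.INTER_CUBIC))
E
```

```text
plate ((520.6918334960938, -32.5830078125), (182.77671813964844, 191.84544372558594), 78.66073608398438)
bar ((550.1678466796875, 125.63725280761719), (46.315208435058594, 100.9292221069336), 81.68896484375)
pcb ((524.3595581054688, -49.784629821777344), (102.75492095947266, 62.91221237182617), 76.6464614868164)
loose ((715.2418212890625, -8.151460647583008), (78.80243682861328, 48.566646575927734), 10.506355285644531)
carrier ((523.4306030273438, -49.85308837890625), (116.20536041259766, 77.49617004394531), 76.7535400390625)
knob100 [[565.29075243  53.78443143 110.        ]]
```

View pics/c1.png

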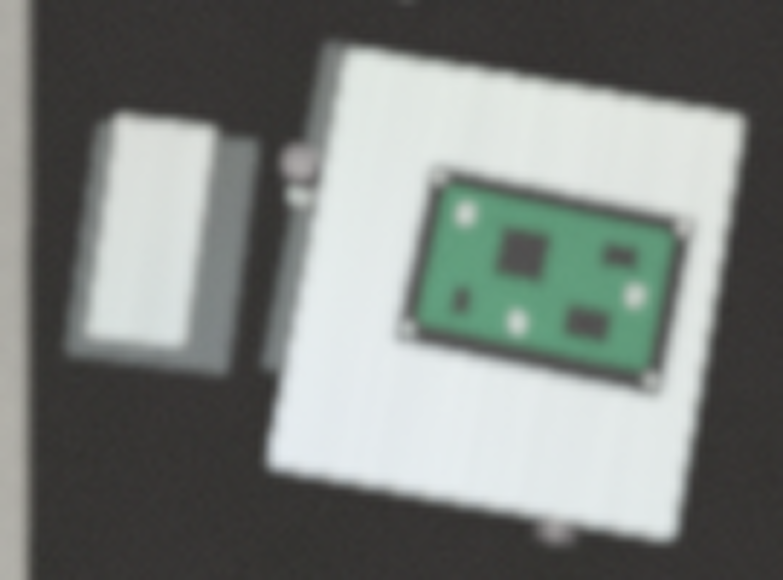

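The crop shows the carrier on the plate with its +y end towards the rest, the bar at crop (150,230), and the round stop knob at crop (297,160), about px (256,208). I'm moving to a viewpoint above the scene.

Emit:
apply_moves:
  deltas:
    - [0.038,-0.029,-0.01,0,1]
    - [0.077,-0.058,-0.02,0,1]
    - [0.115,-0.087,-0.03,0,1]
    - [0.154,-0.116,-0.037,0,1]
    - [0.192,-0.145,-0.037,0,1]

```text
time_s: 0.6
ee_pos: [339.3, -326.1, 251.8]
ee_rot: [179.9, -0.1, 21.8]
force: [1.0, -0.5, -0.5]
gripper_width: 91.3
gripper_force: 0.0
```

Emit:
apply_moves:
  deltas:
    - [0.038,-0.029,0,0,1]
    - [0.077,-0.058,0,0,1]
    - [0.115,-0.087,0,0,1]
    - [0.154,-0.116,0,0,1]
    - [0.192,-0.145,0,0,1]

```text
time_s: 1.1
ee_pos: [463.0, -119.5, 250.8]
ee_rot: [180.0, 0.0, 21.9]
force: [1.1, 0.1, -0.2]
gripper_width: 91.2
gripper_force: 0.0
```

Emit:
apply_moves:
  deltas:
    - [0.038,-0.029,0,-0.14,1]
    - [0.077,-0.058,0,-0.28,1]
    - [0.115,-0.087,0,-0.42,1]
    - [0.115,-0.087,0,-0.56,1]
    - [0.115,-0.087,0,-0.7,1]

```text
time_s: 1.6
ee_pos: [537.1, 3.8, 250.0]
ee_rot: [-179.9, 0.1, 62.5]
force: [-0.4, -1.0, 0.1]
gripper_width: 91.1
gripper_force: 0.0
```

Emit:
apply_moves:
  deltas:
    - [0,0,0,-0.14,1]
    - [0,0,0,-0.29,1]
    - [0,0,0,-0.29,1]
    - [0,0,0,-0.29,1]

```text
time_s: 2.0
ee_pos: [536.7, 2.1, 250.6]
ee_rot: [-180.0, 0.0, 78.4]
force: [0.5, -0.3, 0.1]
gripper_width: 91.3
gripper_force: 0.0
```

```bash
python3 - <<'E'
from h import *
st=env.state();im=cams.grab_frame("wrist");cv2.imwrite("pics/w1.png",im);np.save("w1.npy",np.r_[st["ee_pos"],st["ee_rot"]])
print(st["time_s"],st["ee_pos"],st["ee_rot"],st["qpos"])
t=cams.grab_frame("top");cv2.imwrite("pics/t1.png",t)
E
```

```text
2.0 [536.67644187   2.12164733 250.64840722] [-1.79967741e+02  1.20616451e-02  7.84164023e+01] [-9.97612275e-01  1.36294167e+01  9.09165619e+01 -6.12550223e-03
  7.54879471e+01  1.05875255e+01]
```

View pics/w1.png

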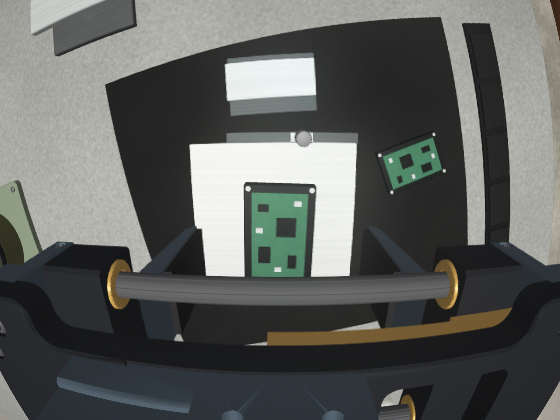

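The wrist view shows the knob at (304,138), the bar spanning (225–316, 58–100), the plate's far edge from (190,145) to (357,142), and the carrier's far end at (245–315, 184).

```bash
python3 - <<'E'
from h import *
a=np.load("w1.npy");st=dict(ee_pos=a[:3],ee_rot=a[3:])
im=cv2.imread("pics/w1.png");h=cv2.cvtColor(im,cv2.COLOR_BGR2HSV)
def box(m,x0,y0,x1,y1):
    o=np.zeros(m.shape,np.uint8);o[y0:y1,x0:x1]=m[y0:y1,x0:x1];return o
print("bar",rect("wrist",box((h[...,2]>175),218,45,325,110),58,st))
print("plate edge",plane("wrist",[(191,145),(357,142)],60,st))
print("knob wrist",plane("wrist",[(304,138)],113,st),"top",plane("top",[(256.2,207.6)],113))
print("carrier far corners",plane("wrist",[(245,184),(315,186)],74,st))
# stop block / track extents and top-view refine
k=box((h[...,2]>110)&(h[...,2]<170),290,128,320,150);print(cv2.moments(k)['m10']/k.sum(),cv2.moments(k)['m01']/k.sum())
print("track ends",plane("wrist",[(227,134),(357,134)],53,st))
o1,d1=ray("wrist",[(304,138)],st);o2,d2=ray("top",[(256.2,207.6)])
s=np.linalg.lstsq(np.c_[d1[0],-d2[0]],o2-o1,rcond=None)[0];print(o1+s[0]*d1[0],o2+s[1]*d2[0])
E
```

```text
bar ((548.9330444335938, 124.8851318359375), (43.08034133911133, 98.7027587890625), 81.8342514038086)
plate edge [[446.023451    71.26790212  60.        ]
 [630.35514448  36.24221762  60.        ]]
knob wrist [[569.22010634  54.92696259 113.        ]] top [[570.87818553  55.55450954 113.        ]]
carrier far corners [[498.93955135  16.32974053  74.        ]
 [573.32754239  -1.26186799  74.        ]]
307.13235294117646 138.47058823529412
track ends [[488.32560794  73.6921082   53.        ]
 [633.47481729  44.59763282  53.        ]]
[568.68825666  55.53675421 122.43969213] [569.20490537  55.02330706 122.50196907]
```

Emit:
apply_moves:
  deltas:
    - [0.029,0.011,0.03,0,1]
    - [0.0585,0.0215,0.065,0,1]
    - [0.0585,0.0215,0.11,0,0.5]
    - [0.0585,0.0215,0.145,0,0]
    - [0.0585,0.0215,0.161,0,-0.2]

```text
time_s: 2.6
ee_pos: [567.2, 55.3, 86.2]
ee_rot: [-179.6, 0.1, 78.5]
force: [0.2, -0.8, 1.2]
gripper_width: 69.7
gripper_force: 0.0
```

Emit:
apply_moves:
  deltas:
    - [0,0,0,0,-0.4]
    - [0,0,0,0,-0.7]
    - [0,0,0,0,-0.9]
    - [0,0,0,0,-0.9]
    - [0,0,0,0,-0.9]
  grip_force: 8

```text
time_s: 3.1
ee_pos: [570.1, 55.2, 91.1]
ee_rot: [179.9, -0.0, 78.6]
force: [0.2, -0.2, 0.3]
gripper_width: 30.7
gripper_force: 0.0
```

Emit:
apply_moves:
  deltas:
    - [0,0,0,0,-0.9]
    - [0,0,0,0,-0.9]
    - [0,0,0,0,-0.9]
    - [0,0,0,0,-0.9]

```text
time_s: 3.5
ee_pos: [569.2, 55.3, 90.3]
ee_rot: [-180.0, 0.0, 78.6]
force: [-2.4, -0.5, 4.8]
gripper_width: 15.7
gripper_force: 8.0
```

Emit:
apply_moves:
  deltas:
    - [0,0.008,0,0,-0.9]
    - [0,0.018,0,0,-0.9]
    - [0,0.028,0,0,-0.9]
    - [0,0.038,0,0,-0.9]
    - [0,0.046,0,0,-0.9]

```text
time_s: 4.0
ee_pos: [611.9, 46.5, 89.6]
ee_rot: [-179.5, 0.0, 78.5]
force: [-15.5, 4.8, 11.0]
gripper_width: 17.2
gripper_force: 8.0
```

Emit:
apply_moves:
  deltas:
    - [0,0.004,0,0,-0.9]
    - [0,0.008,0,0,-0.9]
    - [0,0.01,0,0,-0.9]
    - [0,0.01,0,0,-0.9]

```text
time_s: 4.4
ee_pos: [618.8, 45.1, 89.0]
ee_rot: [-179.2, 0.1, 78.5]
force: [-15.1, 3.0, 11.7]
gripper_width: 31.8
gripper_force: 8.0
```

Emit:
apply_moves:
  deltas:
    - [0,-0.008,0,0,0]
    - [0,-0.008,0,0,0]
    - [0,-0.008,0,0,0.2]
    - [0,-0.008,-0.03,0,0.5]
    - [0,-0.008,-0.07,0,1]

```text
time_s: 4.9
ee_pos: [616.1, 45.4, 158.3]
ee_rot: [-179.8, 0.1, 78.6]
force: [1.3, 0.2, -0.1]
gripper_width: 66.8
gripper_force: 0.0
```

Emit:
apply_moves:
  deltas:
    - [-0.04,-0.03,-0.03,0,1]
    - [-0.08,-0.06,-0.07,0,1]
    - [-0.08,-0.06,-0.09,0,1]
    - [-0.08,-0.06,-0.09,0,1]

```text
time_s: 5.3
ee_pos: [543.8, -22.7, 255.4]
ee_rot: [179.4, -0.0, 78.5]
force: [-0.3, 0.1, -0.2]
gripper_width: 90.8
gripper_force: 0.0
```

```bash
python3 - <<'E'
from h import *
st=env.state();im=cams.grab_frame("wrist");cv2.imwrite("pics/w2.png",im);np.save("w2.npy",np.r_[st["ee_pos"],st["ee_rot"]])
print(st["time_s"],st["ee_pos"],st["ee_rot"],st["force"])
E
```

```text
5.3 [543.79889864 -22.70896036 255.40351982] [ 1.79357876e+02 -4.10761215e-02  7.84649922e+01] [-0.30435965  0.08696034 -0.21465298]
```

View pics/w2.png

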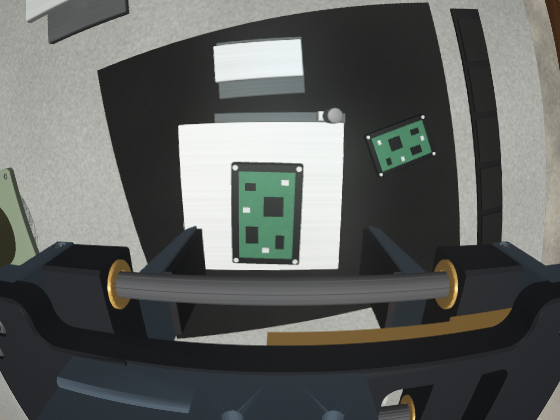

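The knob is now at (335,116), at the track's end. The carrier hasn't moved, with corners at about (235,166), (300,166), (297,262) and (236,260).

```bash
python3 - <<'E'
from h import *
a=np.load("w2.npy");st=dict(ee_pos=a[:3],ee_rot=a[3:])
im=cv2.imread("pics/w2.png");h=cv2.cvtColor(im,cv2.COLOR_BGR2HSV)
def box(m,x0,y0,x1,y1):
    o=np.zeros(m.shape,np.uint8);o[y0:y1,x0:x1]=m[y0:y1,x0:x1];return o
print("knob",plane("wrist",[(335,115)],113,st))
print("bar",rect("wrist",box((h[...,2]>175),205,30,312,88),58,st))
m=box((h[...,2]<130)|(h[...,1]>60),222,150,310,266)
print("carrier",rect("wrist",m,74,st))
b=cv2.boxPoints(rect("wrist",m,74,st));print(b)
e=plane("wrist",[(179,126),(344,121)],60,st);print("edge",e)
E
```

```text
knob [[611.99772829  46.02570611 113.        ]]
bar ((548.8245849609375, 124.80479431152344), (42.9295654296875, 98.67656707763672), 81.79646301269531)
carrier ((522.417724609375, -49.270286560058594), (120.09382629394531, 78.85848999023438), 76.8810043334961)
[[ 4.7038846e+02 -9.8800598e+01]
 [ 5.4718878e+02 -1.1669945e+02]
 [ 5.7444702e+02  2.6002502e-01]
 [ 4.9764667e+02  1.8158875e+01]]
edge [[445.38343411  70.94914233  60.        ]
 [630.26507757  36.8471109   60.        ]]
```

Emit:
apply_moves:
  deltas:
    - [-0.015,-0.008,0.04,0.029,1]
    - [-0.0304,-0.0155,0.08,0.029,1]
    - [-0.0304,-0.0155,0.12,0.029,1]
    - [-0.0304,-0.0155,0.14,0.029,1]
    - [-0.0304,-0.0155,0.14,0.029,1]

```text
time_s: 5.85
ee_pos: [518.4, -47.1, 105.6]
ee_rot: [-179.5, 0.1, 76.9]
force: [-1.0, 0.4, -0.2]
gripper_width: 91.2
gripper_force: 0.0
```

Emit:
apply_moves:
  deltas:
    - [0,0,0,0,1]
    - [0,0,0,0,1]

```text
time_s: 6.05
ee_pos: [522.2, -47.4, 110.9]
ee_rot: [179.8, -0.0, 77.0]
force: [-0.6, 0.3, 0.0]
gripper_width: 91.3
gripper_force: 0.0
```

Emit:
apply_moves:
  deltas:
    - [-0.002,0.001,0.015,0,1]
    - [-0.002,0.001,0.028,0,1]
    - [-0.002,0.001,0.036,0,1]
    - [-0.002,0.001,0.041,0,1]
    - [-0.002,0.001,0.044,0,1]

```text
time_s: 6.55
ee_pos: [521.7, -49.7, 66.2]
ee_rot: [179.9, -0.0, 76.9]
force: [-0.1, 0.1, 0.5]
gripper_width: 91.2
gripper_force: 0.0
```

Emit:
apply_moves:
  deltas:
    - [0,0,0.001,0,1]
    - [0,0,0.002,0,1]
    - [0,0,0.002,0,1]

```text
time_s: 6.85
ee_pos: [521.4, -49.7, 64.2]
ee_rot: [180.0, 0.0, 76.9]
force: [0.6, 0.6, 0.7]
gripper_width: 91.0
gripper_force: 0.0
```

Now I'll close gently on the carrier's sides.

Emit:
apply_moves:
  deltas:
    - [0,0,0,0,0.85]
    - [0,0,0,0,0.7]
    - [0,0,0,0,0.7]
    - [0,0,0,0,0.7]
    - [0,0,0,0,0.7]
  grip_force: 10

```text
time_s: 7.35
ee_pos: [521.4, -49.7, 64.1]
ee_rot: [180.0, 0.0, 76.9]
force: [-0.2, 0.4, 1.3]
gripper_width: 80.1
gripper_force: 10.0
```

Emit:
apply_moves:
  deltas:
    - [0,0,0,0,0.7]
    - [0,0,0,0,0.7]

```text
time_s: 7.55
ee_pos: [521.4, -49.7, 64.1]
ee_rot: [180.0, 0.0, 76.9]
force: [-0.4, -0.2, 2.8]
gripper_width: 79.8
gripper_force: 10.0
```

Emit:
apply_moves:
  deltas:
    - [0.006,-0.002,0,-0.015,0.7]
    - [0.016,-0.005,0,-0.034,0.7]
    - [0.027,-0.008,0,-0.055,0.7]
    - [0.038,-0.011,0,-0.075,0.7]
    - [0.048,-0.0125,0,-0.085,0.7]

```text
time_s: 8.05
ee_pos: [519.9, 1.0, 64.1]
ee_rot: [180.0, 0.0, 81.9]
force: [0.3, -3.4, 2.3]
gripper_width: 79.6
gripper_force: 10.0
```

Emit:
apply_moves:
  deltas:
    - [0,0,0,0,0.7]
    - [0,0,0,0,0.7]

```text
time_s: 8.25
ee_pos: [520.0, 1.5, 64.1]
ee_rot: [180.0, -0.1, 81.8]
force: [-1.0, 3.7, 4.2]
gripper_width: 79.7
gripper_force: 10.0
```

Emit:
apply_moves:
  deltas:
    - [0.006,0.0005,0,0,0.7]
    - [0.017,0.0015,0,0,0.7]
    - [0.028,0.0025,0,0,0.7]
    - [0.038,0.0035,0,0,0.7]
    - [0.046,0.004,0,0,0.7]

```text
time_s: 8.75
ee_pos: [530.4, 43.9, 64.1]
ee_rot: [-180.0, 0.1, 81.8]
force: [0.3, -4.0, 5.6]
gripper_width: 79.5
gripper_force: 10.0
```

Emit:
apply_moves:
  deltas:
    - [0.008,0.001,0,0,0.7]
    - [0.018,0.002,0,0,0.7]
    - [0.028,0.003,0,0,0.7]
    - [0.038,0.004,0,0,0.7]
    - [0.046,0.005,0,0,0.7]

```text
time_s: 9.25
ee_pos: [541.6, 90.3, 63.3]
ee_rot: [-179.9, 0.0, 81.8]
force: [0.0, -0.9, 0.5]
gripper_width: 79.7
gripper_force: 10.0
```

Emit:
apply_moves:
  deltas:
    - [0.01,0.0005,0,0,0.7]
    - [0.02,0.001,0,0,0.7]
    - [0.028,0.002,0,0,0.7]
    - [0.0335,0.0025,0,0,0.7]
    - [0.0345,0.0025,0,0,0.7]

```text
time_s: 9.75
ee_pos: [549.4, 124.2, 63.7]
ee_rot: [-180.0, -0.0, 81.9]
force: [0.4, 0.3, -2.7]
gripper_width: 80.3
gripper_force: 10.0
```

Emit:
apply_moves:
  deltas:
    - [0,0,0,0,0.7]
    - [0,0,0,0,0.7]

```text
time_s: 9.95
ee_pos: [549.1, 123.2, 63.9]
ee_rot: [-180.0, 0.0, 81.8]
force: [-0.2, 0.8, -2.6]
gripper_width: 79.9
gripper_force: 10.0
```

```bash
python3 - <<'E'
from h import *
st=env.state();im=cams.grab_frame("wrist");t=cams.grab_frame("scene");print(st["ee_pos"],st["force"])
cv2.imwrite("pics/j.png",np.hstack([im[120:320,120:440],cv2.resize(t[180:260,220:348],(320,200),interpolation=cv2.INTER_CUBIC)]))
E
```

```text
[549.12146516 123.19273103  63.86450534] [-0.24597096  0.8397348  -2.59822936]
```

View pics/j.png

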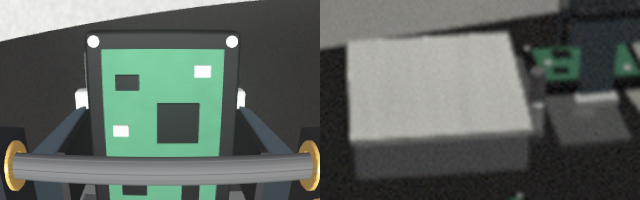

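The carrier lies over the bar, still level, with its weight in the grip. I'll lower it 2 mm onto the bar and release.

Emit:
apply_moves:
  deltas:
    - [0.001,0,0,0,0.7]
    - [0.0018,0,0.001,0,0.7]
    - [0.0018,0,0.002,0,0.7]
    - [0.0018,0,0.0022,0,0.7]
    - [0.0018,0,0.0022,0,0.7]

```text
time_s: 10.55
ee_pos: [549.7, 125.2, 62.1]
ee_rot: [180.0, 0.0, 81.8]
force: [-1.4, -0.8, 1.8]
gripper_width: 79.7
gripper_force: 10.0
```

Emit:
apply_moves:
  deltas:
    - [0,0,0,0,0.7]
    - [0,0,0,0,0.7]

```text
time_s: 10.75
ee_pos: [549.7, 125.2, 62.1]
ee_rot: [180.0, 0.0, 81.8]
force: [-0.7, -1.3, 2.6]
gripper_width: 79.9
gripper_force: 10.0
```

It is seated (force now +2.6 N). Releasing, then rising straight up slowly.

Emit:
apply_moves:
  deltas:
    - [0,0,0,0,0.8]
    - [0,0,0,0,0.9]
    - [0,0,0,0,1]
    - [0,0,0,0,1]
    - [0,0,0,0,1]

```text
time_s: 11.25
ee_pos: [549.6, 125.3, 61.7]
ee_rot: [180.0, 0.0, 81.8]
force: [0.2, -0.3, 0.5]
gripper_width: 91.1
gripper_force: 0.0
```

Emit:
apply_moves:
  deltas:
    - [0,0,-0.005,0,1]
    - [0,0,-0.015,0,1]
    - [0,0,-0.03,0,1]
    - [0,0,-0.055,0,1]
    - [0,0,-0.085,0,1]

```text
time_s: 11.75
ee_pos: [549.1, 125.1, 147.7]
ee_rot: [-179.9, 0.0, 81.8]
force: [0.2, -0.0, -0.4]
gripper_width: 91.2
gripper_force: 0.0
```

Emit:
apply_moves:
  deltas:
    - [-0.04,0,-0.03,0,1]
    - [-0.08,0,-0.06,0,1]
    - [-0.12,0,-0.09,0,1]
    - [-0.13,0,-0.1,0,1]
    - [-0.13,0,-0.1,0,1]

```text
time_s: 12.25
ee_pos: [531.8, -4.6, 249.2]
ee_rot: [179.7, -0.0, 81.7]
force: [0.3, 0.6, -0.0]
gripper_width: 91.0
gripper_force: 0.0
```

```bash
python3 - <<'E'
from h import *
st=env.state();im=cams.grab_frame("wrist");cv2.imwrite("pics/w3.png",im);print(st["ee_pos"],st["time_s"])
h=cv2.cvtColor(im,cv2.COLOR_BGR2HSV)
g=(h[...,0]>35)&(h[...,0]<95)&(h[...,1]>70)
g=g.astype(np.uint8);c=proj("wrist",[549,125,72],st)[0];print(c)
print("pcb",rect("wrist",g,72,st,near=(float(c[0]),float(c[1]))))
E
```

```text
[531.79569305  -4.56814216 249.21921895] 12.25
[278.83631909  68.83378873]
pcb ((550.607421875, 124.35047912597656), (102.57560729980469, 62.432918548583984), 81.72335052490234)
```

View pics/w3.png

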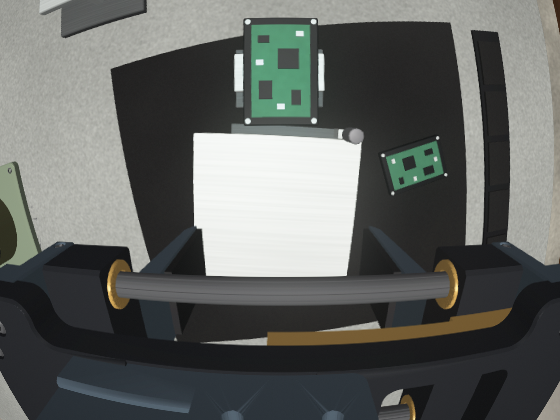

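The wrist view shows the carrier at (281,70), centred and square across the bar to within about 1–2 mm and 0.1°. The stop is at its track's end (352,135).

```bash
python3 -c "
from workcell import env
print(env.job_done())"
```

```text
the job is handed in; nothing more can be done
None
```

I handed the job in at about 12 s: the end stop was drawn to its end first, then the carrier was slid across and left level on the rest, about 1–2 mm off centre and square to within about 0.1°; no verdict was returned.

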